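# Slide the compact mirror through the gap onto its charging disc

## Task

Put the round compact mirror back on charge: with the fingertips, push it flat along the counter through the narrow gap between the oval tray and the ring dish, and on until it covers the whole of the charging disc set into the counter on the other side. Push it gently and do not grip it or lift it off the counter; do not knock hard against the tray or the ring dish, and leave all the other things standing where they are.

Things in the scene. Friction and masses are not known exactly. Their poses are not given: they have to be found in the camera images.
- compact_c (a point): centre, half-way up (9 mm above the counter), of the compact mirror: a closed white disc 84 mm in diameter and 18 mm thick with a vertical round side, lying flat and loose on the counter, 0.13 to 0.28 kg; z is up
- charger_c (a point): centre of the charging disc: a grey disc with a steel edge, 60 mm in diameter, let into the counter flush with it (nothing sticks up); it is wholly covered when the compact's centre is within 12 mm of this point
- tray: oval tray with a glass floor and a brass rim, fixed. Origin: centre of its underside. Outer size 260 mm along its y axis and 170 mm along its x axis (a true ellipse); the rim is 22 mm high. Its -x side faces the ring dish across the gap. Loop handles at its two ends stick out to 145 mm from the centre along y, 27 mm high
- ring_dish: round white ceramic ring dish, fixed, 96 mm in diameter at its 16 mm high rim, with a slim cone 74 mm tall in the middle. Origin: centre of its underside. The gap is the space between this rim and the rim of the tray: 91 to 96 mm at the narrowest, so the compact has about 4 mm to spare on either side when it is in the middle. The compact and the charging disc lie on opposite sides of the gap, either way round, roughly along the tray's y direction
- violet_bottle: violet glass bottle with a brass stopper, 60 mm wide and 128 mm tall, standing on the tray, loose, to be left alone. Origin: centre of its underside
- perfume: square amber perfume bottle, 30 x 44 x 85 mm, standing on the tray, loose, to be left alone. Origin: centre of its underside
- pump_bottle: white press-button pump bottle, 66 mm wide, 187 mm tall, with a spout, loose, to be left alone. Origin: centre of its underside
- brush_holder: round silicone brush holder, 80 mm wide, 100 mm tall, its make-up brushes rising to about 190 mm, loose, to be left alone. Origin: centre of its underside
- cream_jar: low cream jar, 57 mm wide, 43 mm tall, loose, to be left alone. Origin: centre of its underside
- lipstick: closed square metal-cased lipstick standing upright, 21 x 21 x 70 mm, loose, to be left alone. Origin: centre of its underside
- varnish: small nail varnish bottle, 29 mm wide, 61 mm tall, loose, to be left alone. Origin: centre of its underside
Things that resemble listed ones, but are neither listed nor needed, are in the scene too. Of the things that look like the part that bears compact_c, the middle-sized one is meant.

How it is judged:
On the way, in this order (a step that is already met when the one before it is completed fails the run):
1. the compact is in the gap between the tray and the ring dish, flat on the counter (y of compact_c in the frame of tray between -0.022 and 0.022 m and x of compact_c in the frame of tray between -0.15 and -0.11 m and height (world z) of compact_c below 0.012 m), for 0.05 s.
2. the compact covers the charging disc (horizontal distance between compact_c and charger_c below 0.012 m and height (world z) of compact_c below 0.012 m and angle between compact_c's own z axis and vertical below 0.05 rad), for 0.2 s.
At the end, for the whole second after the job is handed in: The compact lies flat and still on the counter with its centre within 12 mm (horizontally) of the centre of the charging disc, so that it covers the whole disc, after passing through the gap between the tray and the ring dish (all of step 2 and linear speed of compact below 0.01 m/s); the robot touches nothing.
It fails at once if the compact is lifted off the counter (more than 6 mm) or tipped (height (world z) of compact_c above 0.015 m or angle between compact_c's own z axis and vertical above 0.15 rad).
It fails at once if the compact is pushed or squeezed with more than 20 N (contact force between any of the fingers, the arm and compact above 20 N).
It fails at once if the robot knocks against the tray or the ring dish with more than 20 N (contact force between any of the fingers, the arm and tray above 20 N or contact force between any of the fingers, the arm and ring_dish above 20 N).
It fails at once if another thing is moved by more than 10 mm or tipped over (distance of any of violet_bottle, perfume, pump_bottle, brush_holder, cream_jar, lipstick, varnish from where it was at the start of the episode above 0.01 m or angle between any of violet_bottle, perfume, pump_bottle, brush_holder, cream_jar, lipstick, varnish's own z axis and vertical above 0.3 rad).
It also fails if it takes over 54 s, if anything falls off the work surface, if the arm or the gripper's body presses on something with over 40 N, if the wrist force passes 120 N, or if a joint passes its speed limit or range.

## Robot

A 7-joint arm with a two-finger parallel gripper is mounted at the origin on the work surface. World frame = base frame: x ahead of the robot, y to its left, z up, the work surface at z = 0. Lengths are in m, angles in rad, forces in N, time in s.
With the tool pointing down it reaches from about 0.4 to 0.9 m from the base axis. Payload 5.5 kg.
Tool frame: the origin (TCP) lies at the very end of the fingers, on their centre line; the grasp point (between the pads) lies 19 mm behind it; z points along the fingers, y is the direction in which the jaws open and shut (so a half turn about z gives the same grasp; the last joint's range is limited). The gripper opens to 85 mm and grips with 20 to 120 N. Pads are 22 mm wide; open, the fingers measure 114 mm over their backs; the gripper's body (76 mm by 85 mm) begins 54 mm behind the grasp point. The pads swing forward as they close: fully open they stand 13 mm farther back than shut.
Start: joints at [-0.869, 0.501, -0.427, 1.55, 0.221, 1.138, -0.21], TCP at [0.276, 0.588, 0.231] pointing down, gripper open.
Joint ranges: [-2.88, 2.88], [-0.31, 2.03], [-1.54, 1.56], [0.2, 2.42], [-1.41, 4.55], [0.19, 2.02], [-2.57, 2.57]. Speed limits (rad/s): [2.57, 2.57, 3.14, 3.14, 3.14, 3.14, 3.14].

## Interface

Orientations are given as a unit quaternion [w, x, y, z].
In Python, from cell import bot gives the robot as it stands.
- The arm moves only by the tool play_rows, never from a script. Its arguments are lists of equal length, an entry for each row: "slide": the shift along the tool's x, y, z as a fraction of full scale, a list of three; "dr": the turn, a rotation vector about the tool's x, y, z as a fraction of full scale, a list of three; "jaw": the closure in counts, from 0 (fully open) to 255 (shut). A call has 1 to 8 rows; each row shifts and turns the commanded pose from where the row before left it, along the tool's axes as they then stand; what a row does not reach is not made up. Full scale, the value 1, is 40 mm for a shift and 8 degrees for a turn. A row lasts 1/10 s, in which the tool goes at most 50 mm and 8.59 degrees, less where a joint would pass 70% of its speed; a pose out of reach is approached as far as the arm can. A call with a number of a shift or a turn outside -1 to 1 is refused whole. A call with a gripper value outside its range is refused whole. The fingers move at their own pace and stop on an object; "force" is the grip in N (left out, the last holds). Time passes only in rows, so rows that do not move let the fingers close. It gives the time, the measured TCP pose, the force and the opening at its end, in the units of the state.
- bot.get_state(): the state, without advancing time (a new reading comes with each control period).
- bot.read_camera(name): name is "side" or "top" or "wrist"; returns a dict with "color" (480x640x3 uint8, red, green, blue), "range_z" (480x640 float32, m along the optical axis (not along the pixel's ray), 0 where there is no reading), "camera_matrix" (3x3 intrinsics, pixels), "pose" (4x4, takes a point from camera to world coordinates); the wrist camera has in their place "mount" (4x4, takes a point from camera to tool coordinates, whose origin is the TCP and whose axes are the flange's). Camera axes: x right, y down, z forward; pixel columns grow to the right and rows downward; lengths in m; the calibration is good to about 2 mm. A picture is of the moment at which its call begins: read the wrist's pose just before it.
- bot.sign_off(): hands the job in, once; it reports no verdict.
The state is a dict: "time": time; "joints": joint angles; "qd": joint speeds; "tau": joint torques, N m; "eef_pos": TCP position; "ee_rot": TCP orientation; "force": force on the tool from outside, world axes, zero at the start; "ft_torque": the same for the moment, N m; "grip_width": finger opening in m.
Only numpy, scipy, OpenCV 4.12 (cv2) and the standard library are available. Lean on these libraries where they do the work, as an engineer would, in place of code of your own. Each camera call takes 0.05 s, during which the arm holds its last target.

## Working session

There is one attempt and no reset: what is moved stays moved. The work goes in short steps, Python scripts to look and compute and a tool call to move; the robot and the scene stay as the last step left them, time stands still between calls to the robot, and variables do not carry over. Pictures are saved under pics/ and viewed, and the job is handed in when it is done.

Besides the shell and the picture viewer there is one more tool, called after "Call:" by a JSON object that holds its "name" and its "arguments". play_rows: Moves the arm, as the interface text tells. Shift numbers are shares of 40 mm and turn numbers shares of 8 degrees, none past 1 either way. Its arguments: {"type":"object","properties":{"slide":{"type":"array","items":{"type":"array","items":{"type":"number"}}},"dr":{"type":"array","items":{"type":"array","items":{"type":"number"}}},"jaw":{"type":"array","items":{"type":"number"}},"force":{"type":"number"}},"required":["slide","dr","jaw"]}

```bash
mkdir -p pics; ls; python3 - <<'E'
from cell import bot
import cv2,numpy as np
s=bot.get_state();print({k:np.round(v,3) for k,v in s.items()})
for n in("top","side"):
    c=bot.read_camera(n);cv2.imwrite(f"pics/{n}0.png",c["color"][:,:,::-1]);np.savez(f"{n}0.npz",**c)
    print(n,c["camera_matrix"],np.round(c["pose"],3))
E
```

```text
pics
{'time': np.float64(0.0), 'joints': array([-0.869,  0.502, -0.427,  1.551,  0.221,  1.138, -0.21 ]), 'qd': array([-0.   ,  0.001, -0.001, -0.002, -0.001,  0.002,  0.001]), 'tau': array([ 0.0000e+00, -5.6951e+01, -5.8160e+00, -2.8094e+01,  1.1000e-02,
        1.2000e-02,  0.0000e+00]), 'eef_pos': array([0.276, 0.588, 0.23 ]), 'ee_rot': array([-0.   ,  0.218,  0.976, -0.001]), 'force': array([-0.147,  0.269, -0.155]), 'ft_torque': array([0.044, 0.048, 0.02 ]), 'grip_width': np.float64(0.085)}
top [[435.94092726   0.         311.90001658]
 [  0.         435.94092726 245.34192159]
 [  0.           0.           1.        ]] [[ 0.005 -0.988  0.156  0.321]
 [-1.    -0.007 -0.01  -0.008]
 [ 0.011 -0.156 -0.988  1.05 ]
 [ 0.     0.     0.     1.   ]]
side [[451.65707952   0.         310.89708537]
 [  0.         451.65707952 243.7536179 ]
 [  0.           0.           1.        ]] [[ 0.954 -0.223  0.201  0.311]
 [-0.3   -0.691  0.658 -0.598]
 [-0.008 -0.688 -0.726  0.736]
 [ 0.     0.     0.     1.   ]]
```

View pics/top0.png

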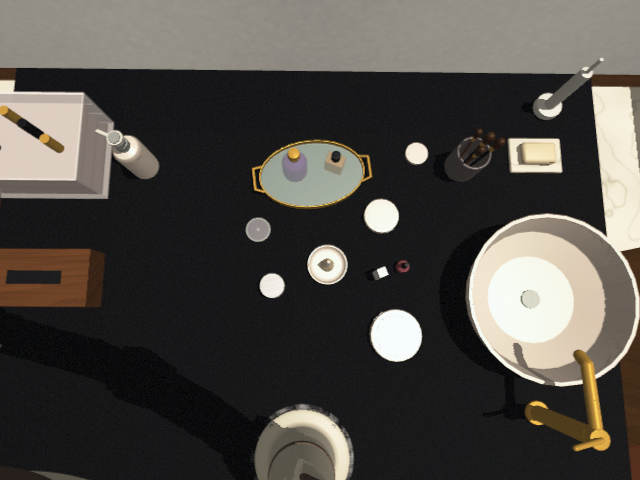

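View pics/side0.png

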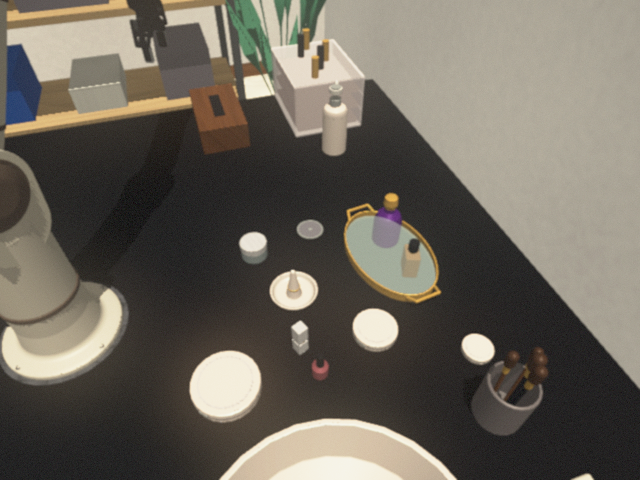

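Candidates in the top view are (416,153) small, (381,216) middle and (396,335) large. The middle one looks like the compact, and the grey disc at (258,230) looks like the charger. Next I'll measure them and check a crop.

```bash
cat > h.py <<'E'
import numpy as np,cv2
def load(n): return dict(np.load(n))
def ray(c,uv,z):
    uv=np.atleast_2d(np.asarray(uv,float));K=c["camera_matrix"];P=c["pose"]
    d=np.c_[(uv[:,0]-K[0,2])/K[0,0],(uv[:,1]-K[1,2])/K[1,1],np.ones(len(uv))]@P[:3,:3].T
    o=P[:3,3];t=(z-o[2])/d[:,2];return o+d*t[:,None]
def proj(c,p):
    P=np.linalg.inv(c["pose"]);q=P[:3,:3]@np.asarray(p)+P[:3,3];q=c["camera_matrix"]@q;return q[:2]/q[2]
def ellfit(pts):
    e=cv2.fitEllipse((pts*1e4).astype(np.float32).reshape(-1,1,2))
    return np.array(e[0])/1e4,np.array(e[1])/1e4,e[2]
def blob(c,mask,seed):
    n,l,st,ce=cv2.connectedComponentsWithStats(mask.astype(np.uint8))
    k=l[seed[1],seed[0]]
    if k==0: return None
    m=(l==k).astype(np.uint8);cs,_=cv2.findContours(m,cv2.RETR_EXTERNAL,cv2.CHAIN_APPROX_NONE)
    return max(cs,key=cv2.contourArea)[:,0,:]
E
python3 - <<'E'
from h import *
for n,seeds in(("top",{"small":(416,153,.012),"mid":(381,216,.018),"big":(396,335,.018),"chg":(258,230,0),"dish":(313,265,.016),"jar":(272,286,.043)}),("side",{"small":(478,348,.012),"mid":(375,330,.018),"big":(226,385,.018),"chg":(305,229,0),"dish":(277,290,.016)})):
    c=load(n+"0.npz");im=c["color"];g=im.max(2)
    for k,(u,v,z) in seeds.items():
        th=70
        b=blob(c,g>th,(u,v))
        if b is None: print(n,k,"none",im[v,u]);continue
        w=ray(c,b,z)[:,:2];print(n,k,im[v,u],len(b),*[np.round(x,4) for x in ellfit(w)], "z seed",)
        d=c["range_z"][v,u];K=c["camera_matrix"];p=c["pose"]@[(u-K[0,2])/K[0,0]*d,(v-K[1,2])/K[1,1]*d,d,1];print("   pt",np.round(p[:3],4))
    hsv=cv2.cvtColor(im,cv2.COLOR_RGB2HSV)
t=load("top0.npz")["color"];s=load("side0.npz")["color"]
a=cv2.resize(t[120:360,230:440],None,fx=2.4,fy=2.4,interpolation=cv2.INTER_CUBIC)
cv2.imwrite("pics/crop.png",a[:,:,::-1])
E
```

```text
top small [247 238 222] 65 [ 0.7199 -0.2785] [0.0562 0.0591] 61.2011 z seed
   pt [ 0.7195 -0.2779  0.0131]
top mid [247 248 237] 101 [ 0.5579 -0.1864] [0.0839 0.0852] 80.9592 z seed
   pt [ 0.5572 -0.1868  0.0154]
top big [247 252 252] 150 [ 0.2744 -0.215 ] [0.1189 0.1208] 146.1159 z seed
   pt [ 0.2738 -0.2151  0.0215]
top chg [181 180 167] 69 [0.5254 0.1135] [0.0599 0.061 ] 20.5494 z seed
   pt [ 0.5234  0.113  -0.0008]
top dish [247 249 239] 113 [ 0.439  -0.0554] [0.095  0.0956] 159.8788 z seed
   pt [ 0.4375 -0.0221  0.0042]
top jar [242 238 230] 70 [0.3862 0.0734] [0.0562 0.0576] 173.2967 z seed
   pt [0.384  0.0725 0.043 ]
side small [245 239 221] 92 [ 0.7198 -0.2816] [0.0588 0.0659] 131.637 z seed
   pt [ 0.7202 -0.2826  0.0133]
side mid [244 238 220] 134 [ 0.5576 -0.1907] [0.0874 0.0972] 148.9085 z seed
   pt [ 0.5557 -0.1956  0.0214]
side big [245 238 220] 1122 [ 0.3527 -0.3   ] [0.1859 0.4456] 43.6911 z seed
   pt [ 0.275  -0.2228  0.0288]
side chg [149 140 135] 67 [0.5265 0.1156] [0.0632 0.0655] 175.3975 z seed
   pt [0.5155 0.1158 0.0024]
side dish [244 236 217] 129 [ 0.4397 -0.0547] [0.0991 0.102 ] 166.4465 z seed
   pt [ 0.4089 -0.0391  0.0066]
```

View pics/crop.png

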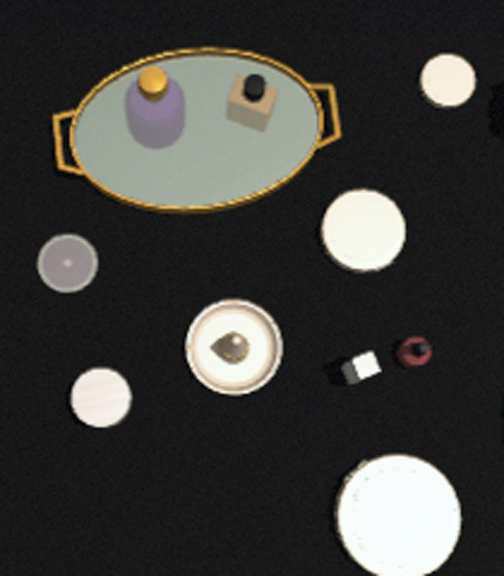

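The crop at (381,216) shows a plain 84 mm disc, which matches the compact. The others measure about 58 and 120 mm. The charger is 60 mm and the dish 96 mm, as given. Next: the tray's pose, the gap, and the tall obstacles.

```bash
python3 - <<'E'
from h import *
c=load("top0.npz");im=c["color"];hsv=cv2.cvtColor(im,cv2.COLOR_RGB2HSV)
m=((hsv[...,0]>12)&(hsv[...,0]<32)&(hsv[...,1]>110)&(hsv[...,2]>70)).astype(np.uint8)
roi=np.zeros_like(m);roi[130:215,240:385]=1;m&=roi
dark=((im.max(2)>70)).astype(np.uint8)&roi
n,l,st,ce=cv2.connectedComponentsWithStats(dark);k=l[190,300]
mm=(l==k).astype(np.uint8)
cs,_=cv2.findContours(mm,cv2.RETR_EXTERNAL,cv2.CHAIN_APPROX_NONE);b=max(cs,key=cv2.contourArea)[:,0,:]
# near-side outer contour (z rim .022), excluding handles
from scipy.optimize import least_squares
w=ray(c,b,.022)[:,:2]
def res(p,w):
    x,y,t=p;R=np.array([[np.cos(t),np.sin(t)],[-np.sin(t),np.cos(t)]])
    q=(w-[x,y])@R.T;return (np.hypot(q[:,0]/.085,q[:,1]/.13)-1)*.1
p=np.array([.655,-.02,0.05])
for it in range(6):
    r=res(p,w);sel=np.abs(r)<(.012 if it<2 else .005)
    p=least_squares(res,p,args=(w[sel],),loss="soft_l1",f_scale=.001).x
print("tray",np.round(p,4),sel.sum(),len(w),np.abs(res(p,w[sel])).mean())
# free-size check
e=ellfit(w[sel]);print(e)
x,y,t=p;R=np.array([[np.cos(t),-np.sin(t)],[np.sin(t),np.cos(t)]])
for nme,q in dict(dish=(.439,-.055),comp=(.5579,-.187),chg=(.5257,.114)).items(): print(nme,np.round(R.T@(np.array(q)-[x,y]),4))
a=np.linspace(0,2*np.pi,20000);E=R@np.array([.085*np.cos(a),.13*np.sin(a)])+np.array([[x],[y]])
d=np.hypot(*(E-np.array([[.439],[-.055]])));i=d.argmin();print("gap",d[i]-.048,E[:,i],"mid",(E[:,i]+np.array([.439,-.055])+ .048*(E[:,i]-[.439,-.055])/d[i])/2)
E
```

```text
tray [ 0.6616 -0.0173  0.1267] 209 281 0.0015053517282929943
(array([ 0.66151401, -0.01724702]), array([0.1730149 , 0.26210149]), 7.167548656463623)
dish [-0.2256 -0.0092]
comp [-0.1243 -0.1552]
chg [-0.1182  0.1474]
gap 0.0926901454670244 [ 0.57802567 -0.03342272] mid [ 0.5322289  -0.04053054]
```

The measured gap is 92.7 mm, within the stated 91–96. Now a quick check of the obstacles around the pushing start pose.

```bash
python3 - <<'E'
from h import *
c=load("top0.npz")
for n,uv,z in(("brush holder rim",(474,152),.1),("brush tip",(482,133),.19),("brush tip2",(500,143),.19),("lipstick top",(381,272),.07),("varnish",(403,266),.05),("violet stop",(293,155),.12),("perfume",(336,155),.08),("pump",(115,138),.187)):
    print(n,np.round(ray(c,uv,z)[0],3))
K=c["camera_matrix"];v,u=np.mgrid[:480,:640];d=c["range_z"]
p=np.stack([(u-K[0,2])/K[0,0]*d,(v-K[1,2])/K[1,1]*d,d],-1)@c["pose"][:3,:3].T+c["pose"][:3,3]
s=(d>0)&(p[...,2]>.03)&(np.hypot(p[...,0]-.567,p[...,1]+.254)<.16)
print("near start:",np.round([p[s].min(0),p[s].max(0)],3))
print("sink/tall near", np.round(p[s&(p[...,2]>.07)][:3],3))
E
```

```text
brush holder rim [ 0.69  -0.389  0.1  ]
brush tip [ 0.697 -0.372  0.19 ]
brush tip2 [ 0.675 -0.408  0.19 ]
lipstick top [ 0.415 -0.175  0.07 ]
varnish [ 0.431 -0.229  0.05 ]
violet stop [0.671 0.025 0.12 ]
perfume [ 0.687 -0.073  0.08 ]
pump [0.679 0.392 0.187]
near start: [[ 0.424 -0.39   0.03 ]
 [ 0.695 -0.157  0.179]]
sink/tall near [[ 0.675 -0.371  0.171]
 [ 0.674 -0.372  0.175]
 [ 0.673 -0.369  0.171]]
```

Call:
{"name": "play_rows", "arguments": {"slide": [[0,0,0],[0,0,0]], "dr": [[0,0,0.5],[0,0,0.5]], "jaw": [130,130], "force": 20}}

```text
time: 0.3
eef_pos: [0.276, 0.588, 0.2306]
ee_rot: [-0.0, 0.287, 0.958, -0.001]
force: [-0.0, 0.1, 0.2]
grip_width: 0.0592
```

Call:
{"name": "play_rows", "arguments": {"slide": [[0,0,0],[0,0,0],[0,0,0],[0,0,0],[0,0,0],[0,0,0],[0,0,0],[0,0,0]], "dr": [[0,0,0.8],[0,0,0.9],[0,0,0.9],[0,0,0.9],[0,0,0.9],[0,0,0.9],[0,0,0.88],[0,0,0]], "jaw": [130,130,130,130,130,130,130,130]}}

```text
time: 1.1
eef_pos: [0.2759, 0.5881, 0.2308]
ee_rot: [0.0, 0.66, 0.751, -0.0]
force: [0.1, 0.1, 0.0]
grip_width: 0.0421
```

Call:
{"name": "play_rows", "arguments": {"slide": [[-0.9,0.19,0],[-0.9,0.19,0],[-0.9,0.19,0],[-0.9,0.19,0],[-0.9,0.19,0],[-0.9,0.19,0],[-0.9,0.19,0],[-0.9,0.19,0]], "dr": [[0,0,0],[0,0,0],[0,0,0],[0,0,0],[0,0,0],[0,0,0],[0,0,0],[0,0,0]], "jaw": [130,130,130,130,130,130,130,130]}}

```text
time: 1.9
eef_pos: [0.3738, 0.3091, 0.2312]
ee_rot: [0.0, 0.658, 0.753, -0.0]
force: [1.1, 0.2, 0.5]
grip_width: 0.0417
```

Call:
{"name": "play_rows", "arguments": {"slide": [[-0.9,0.19,0],[-0.9,0.19,0],[-0.9,0.19,0],[-0.9,0.19,0],[-0.9,0.19,0],[-0.9,0.19,0],[-0.9,0.19,0],[-0.9,0.19,0]], "dr": [[0,0,0],[0,0,0],[0,0,0],[0,0,0],[0,0,0],[0,0,0],[0,0,0],[0,0,0]], "jaw": [130,130,130,130,130,130,130,130]}}

```text
time: 2.7
eef_pos: [0.4712, 0.0315, 0.2313]
ee_rot: [0.0, 0.658, 0.753, -0.0]
force: [0.2, 0.9, 0.6]
grip_width: 0.0415
```

Call:
{"name": "play_rows", "arguments": {"slide": [[-0.92,0.18,0],[-0.92,0.18,0],[-0.92,0.18,0],[-0.92,0.18,0],[-0.92,0.18,0],[-0.92,0.18,0],[-0.92,0.18,0],[-0.92,0.18,0]], "dr": [[0,0,0],[0,0,0],[0,0,0],[0,0,0],[0,0,0],[0,0,0],[0,0,0],[0,0,0]], "jaw": [130,130,130,130,130,130,130,130]}}

```text
time: 3.5
eef_pos: [0.5664, -0.2528, 0.2309]
ee_rot: [-0.0, 0.658, 0.753, -0.0]
force: [1.2, -0.1, 0.0]
grip_width: 0.042
```

Call:
{"name": "play_rows", "arguments": {"slide": [[0,0,0.8],[0,0,0.9],[0,0,0.9],[0,0,0.9],[0,0,0.9],[0,0,0.2],[0,0,0]], "dr": [[0,0,0],[0,0,0],[0,0,0],[0,0,0],[0,0,0],[0,0,0],[0,0,0]], "jaw": [130,130,130,130,130,130,130]}}

```text
time: 4.2
eef_pos: [0.5649, -0.251, 0.0458]
ee_rot: [-0.002, 0.659, 0.752, -0.001]
force: [-1.0, -0.0, 0.3]
grip_width: 0.0421
```

```bash
python3 - <<'E'
from cell import bot
import cv2,numpy as np
s=bot.get_state();print(s["eef_pos"],s["ee_rot"])
for n in("side","top"):
    c=bot.read_camera(n);cv2.imwrite(f"pics/{n}1.png",c["color"][:,:,::-1]);np.savez(f"{n}1.npz",**c)
a=cv2.imread("pics/side1.png")[220:460,270:590];cv2.imwrite("pics/side1c.png",cv2.resize(a,None,fx=2.4,fy=2.4,interpolation=cv2.INTER_CUBIC))
E
```

```text
[ 0.56487468 -0.25096318  0.0457611 ] [-1.82647054e-03  6.59175641e-01  7.51986521e-01 -6.40962068e-04]
```

View pics/side1c.png

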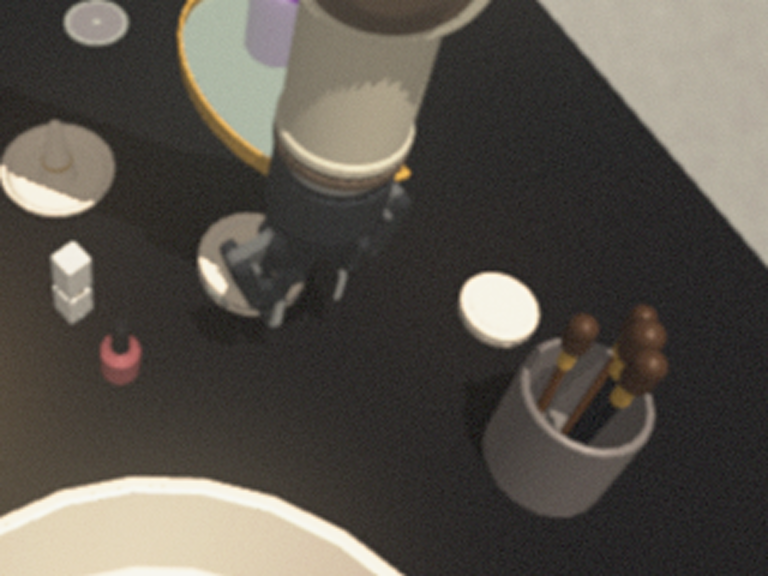

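View pics/top1.png

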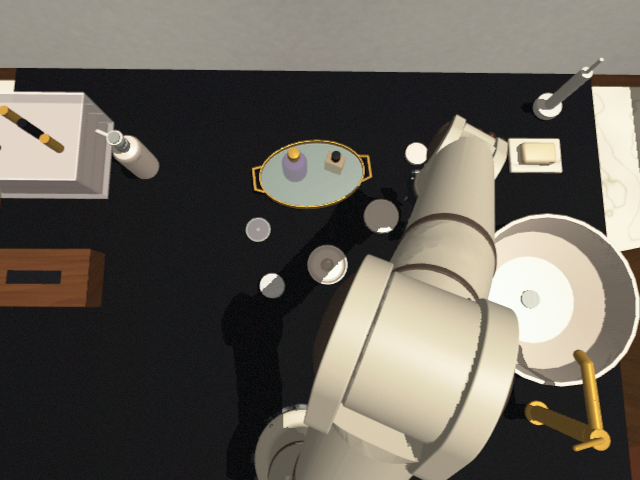

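Call:
{"name": "play_rows", "arguments": {"slide": [[0,0,0.5],[0,0,0.3],[0,0,0.15],[0,0,0.08],[0,0,0]], "dr": [[0,0,0],[0,0,0],[0,0,0],[0,0,0],[0,0,0]], "jaw": [130,130,130,130,130]}}

```text
time: 4.8
eef_pos: [0.5663, -0.2516, 0.0062]
ee_rot: [0.0, 0.66, 0.751, 0.0]
force: [-0.2, -0.7, -0.3]
grip_width: 0.0419
```

Call:
{"name": "play_rows", "arguments": {"slide": [[0.08,0,0.02],[0.08,0,0],[0.06,0,0],[0.05,0,0],[0.04,0,0],[0.04,0,0],[0.04,0,0],[0.04,0,0]], "dr": [[0,0,0],[0,0,0],[0,0,0],[0,0,0],[0,0,0],[0,0,0],[0,0,0],[0,0,0]], "jaw": [130,130,130,130,130,130,130,130]}}

```text
time: 5.6
eef_pos: [0.5642, -0.235, 0.0054]
ee_rot: [0.0, 0.66, 0.751, -0.0]
force: [0.7, -0.7, -0.2]
grip_width: 0.0419
```

Call:
{"name": "play_rows", "arguments": {"slide": [[0.04,0,0],[0.04,0,0],[0.05,0,0],[0.05,0,0],[0.06,0,0],[0.06,0,0],[0.06,0,0],[0.06,0,0]], "dr": [[0,0,0],[0,0,0],[0,0,0],[0,0,0],[0,0,0],[0,0,0],[0,0,0],[0,0,0]], "jaw": [130,130,130,130,130,130,130,130]}}

```text
time: 6.4
eef_pos: [0.5618, -0.2176, 0.0053]
ee_rot: [0.0, 0.66, 0.751, 0.0]
force: [1.4, -1.6, 0.2]
grip_width: 0.0418
```

```bash
cat > look.py <<'E'
from h import *
from cell import bot
import sys
t=.1267;X=np.array([.6616,-.0173]);R=np.array([[np.cos(t),-np.sin(t)],[np.sin(t),np.cos(t)]])
T=lambda w:np.round(R.T@(np.asarray(w)[:2]-X),4)
s=bot.get_state();print("t",s["time"],"tcp tray",T(s["eef_pos"]),"z",np.round(s["eef_pos"][2],4),"F",np.round(s["force"],1))
k=sys.argv[1];seed=None
for n in ("top","side"):
    c=bot.read_camera(n);np.savez(f"{n}{k}.npz",**c);im=c["color"]
    out=im[130:330,200:450] if n=="top" else im[190:430,200:500]
    cv2.imwrite(f"pics/{n}{k}.png",cv2.resize(out,None,fx=2.4,fy=2.4,interpolation=cv2.INTER_CUBIC)[:,:,::-1])
    if n=="top":
        g=im.max(2)>65
        p=R@[float(sys.argv[2]),float(sys.argv[3])]+X
        u=np.round(proj(c,[*p,.018])).astype(int);b=blob(c,g,u)
        if b is None: print("no blob",u)
        else:
            w=ray(c,b,.018)[:,:2];e=ellfit(w);print("compact world",np.round(e[0],4),"tray",T(e[0]),"axes",np.round(e[1],4),len(b))
            (cc,rr)=cv2.minEnclosingCircle((w*1e3).astype(np.float32));print("enc",T(np.array(cc)/1e3),rr)
E
python3 look.py 2 -.124 -.135
```

```text
t 6.4 tcp tray [-0.1243 -0.1861] z 0.0053 F [ 1.4 -1.6  0.2]
compact world [ 0.6306 -0.0905] tray [-0.04   -0.0687] axes [1.2142 1.6174] 4256
enc [ 0.0515 -0.039 ] 939.29931640625
```

View pics/top2.png

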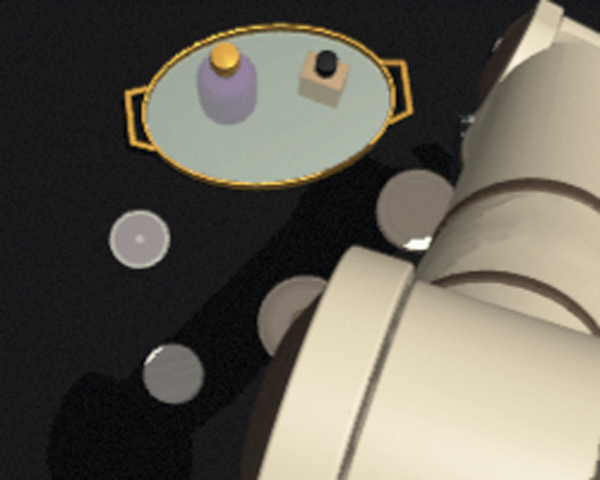

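View pics/side2.png

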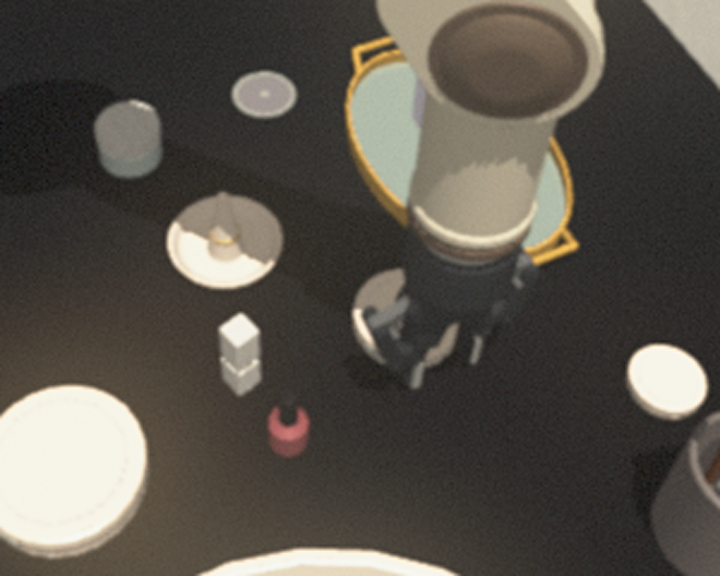

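Top crop: the compact at (416,210) sits in the fingers' cradle, partly hidden on the right by the arm. I'll switch to a fixed-radius arc fit and check it on this frame.

```bash
cat > arc.py <<'E'
from h import *
from scipy.optimize import least_squares
def arc(c,p0,z=.018,r=.042,th=60,ymin=None):
    im=c["color"].max(2);m=(cv2.GaussianBlur(im,(3,3),0)>th).astype(np.uint8)
    cs,_=cv2.findContours(m,cv2.RETR_LIST,cv2.CHAIN_APPROX_NONE)
    w=ray(c,np.vstack(cs)[:,0,:],z)[:,:2];p=np.array(p0,float)
    for tol in(.012,.008,.004,.003,.003):
        d=np.hypot(*(w-p).T);s=np.abs(d-r)<tol
        if s.sum()<8: return None
        p=least_squares(lambda q:np.hypot(*(w[s]-q).T)-r,p,loss="soft_l1",f_scale=.001).x
    d=np.hypot(*(w-p).T);s=np.abs(d-r)<.003;a=np.degrees(np.arctan2(*(w[s]-p).T[::-1]))
    return p,s.sum(),np.abs(d[s]-r).mean(),np.histogram(a,12,(-180,180))[0]
E
python3 - <<'E'
import re
s=open('look.py').read()
i=s.index("        g=im.max(2)>65")
s=s[:i]+'''        p=R@[float(sys.argv[2]),float(sys.argv[3])]+X
        from arc import arc
        a=arc(c,p)
        print(a and (np.round(a[0],4),"TRAY",T(a[0]),*a[1:]))
'''
open('look.py','w').write(s)
E
python3 - <<'E'
from arc import *
t=.1267;X=np.array([.6616,-.0173]);R=np.array([[np.cos(t),-np.sin(t)],[np.sin(t),np.cos(t)]])
a=arc(load("top0.npz"),[.556,-.187]);print(a, R.T@(a[0]-X))
a=arc(load("top2.npz"),R@[-.124,-.138]+X);print(a,R.T@(a[0]-X))
E
```

```text
(array([ 0.55815854, -0.18670462]), np.int64(101), np.float64(0.0013288333707028404), array([9, 7, 9, 8, 9, 9, 9, 7, 9, 8, 8, 9])) [-0.12401849 -0.15497573]
(array([ 0.55340261, -0.16929916]), np.int64(72), np.float64(0.0007211452558330534), array([3, 0, 0, 4, 7, 9, 8, 7, 9, 8, 8, 9])) [-0.12653692 -0.13710882]
```

Call:
{"name": "play_rows", "arguments": {"slide": [[0.08,-0.006,0],[0.1,-0.006,0],[0.11,-0.006,0],[0.11,-0.006,0],[0.11,-0.006,0],[0.11,-0.006,0],[0.11,-0.006,0],[0.11,-0.006,0]], "dr": [[0,0,0],[0,0,0],[0,0,0],[0,0,0],[0,0,0],[0,0,0],[0,0,0],[0,0,0]], "jaw": [130,130,130,130,130,130,130,130]}}

```text
time: 7.3
eef_pos: [0.5555, -0.1843, 0.0053]
ee_rot: [-0.0, 0.66, 0.751, 0.0]
force: [0.8, -1.4, -0.2]
grip_width: 0.042
```

Call:
{"name": "play_rows", "arguments": {"slide": [[0.11,-0.006,0],[0.11,-0.006,0],[0.11,-0.006,0],[0.11,-0.006,0],[0.11,-0.006,0],[0.1,-0.006,0],[0.06,-0.006,0],[0.03,-0.006,0]], "dr": [[0,0,0],[0,0,0],[0,0,0],[0,0,0],[0,0,0],[0,0,0],[0,0,0],[0,0,0]], "jaw": [130,130,130,130,130,130,130,130]}}

```text
time: 8.1
eef_pos: [0.5499, -0.1552, 0.0053]
ee_rot: [-0.0, 0.66, 0.752, 0.0]
force: [0.9, -1.3, 0.2]
grip_width: 0.0417
```

```bash
python3 look.py 3 -.130 -.074
```

```text
t 8.1 tcp tray [-0.1282 -0.1227] z 0.0053 F [ 0.9 -1.3  0.2]
(array([ 0.5417, -0.1071]), 'TRAY', array([-0.1303, -0.0739]), np.int64(47), np.float64(0.000628217435895188), array([0, 0, 0, 0, 0, 6, 9, 6, 9, 9, 8, 0]))
```

View pics/top3.png

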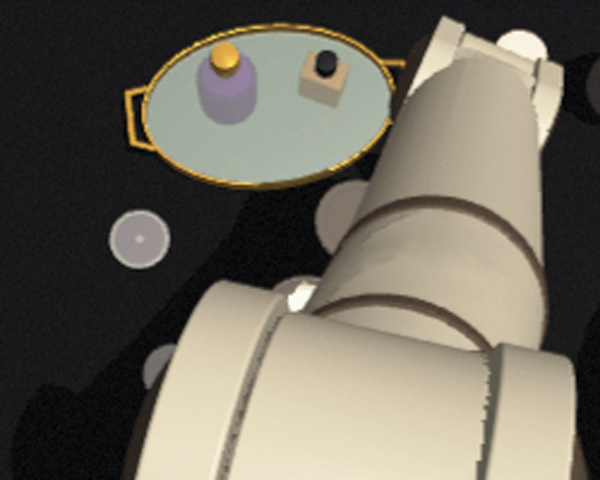

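Call:
{"name": "play_rows", "arguments": {"slide": [[0.08,-0.006,0],[0.1,-0.006,0],[0.1,-0.006,0],[0.1,0,0],[0.1,0,0],[0.1,0,0],[0.1,0,0],[0.08,0,0]], "dr": [[0,0,0],[0,0,0],[0,0,0],[0,0,0],[0,0,0],[0,0,0],[0,0,0],[0,0,0]], "jaw": [130,130,130,130,130,130,130,130]}}

```text
time: 9.0
eef_pos: [0.5452, -0.125, 0.0053]
ee_rot: [-0.0, 0.66, 0.751, 0.0]
force: [0.3, -1.5, -0.1]
grip_width: 0.0417
```

```bash
python3 look.py 4 -.131 -.043
```

```text
t 9.0 tcp tray [-0.1291 -0.0922] z 0.0053 F [ 0.3 -1.5 -0.1]
(array([ 0.5372, -0.0777]), 'TRAY', array([-0.1311, -0.0442]), np.int64(35), np.float64(0.000604475684042483), array([0, 0, 0, 0, 0, 0, 8, 7, 9, 8, 3, 0]))
```

View pics/side4.png

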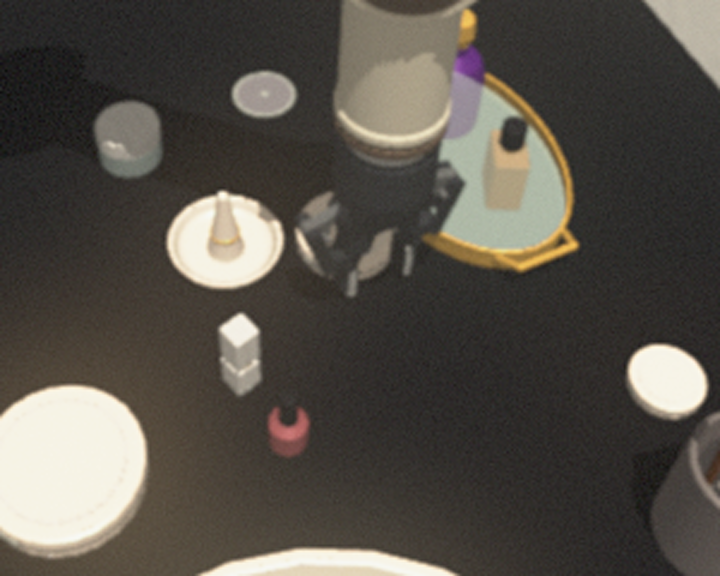

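Call:
{"name": "play_rows", "arguments": {"slide": [[0.08,0,0],[0.09,0,0],[0.09,0,0],[0.09,0,0],[0.09,0,0],[0.09,0,0],[0.09,0,0],[0.08,0,0]], "dr": [[0,0,0],[0,0,0],[0,0,0],[0,0,0],[0,0,0],[0,0,0],[0,0,0],[0,0,0]], "jaw": [130,130,130,130,130,130,130,130]}}

```text
time: 9.9
eef_pos: [0.5415, -0.0974, 0.0053]
ee_rot: [-0.0, 0.66, 0.751, 0.0]
force: [0.6, -2.3, 0.5]
grip_width: 0.0418
```

```bash
python3 look.py 5 -.131 -.015
```

```text
t 9.9 tcp tray [-0.1292 -0.0643] z 0.0053 F [ 0.6 -2.3  0.5]
(array([ 0.5351, -0.0509]), 'TRAY', array([-0.1298, -0.0174]), np.int64(24), np.float64(0.0006667361309017064), array([0, 0, 0, 0, 0, 0, 0, 8, 9, 7, 0, 0]))
```

View pics/side5.png

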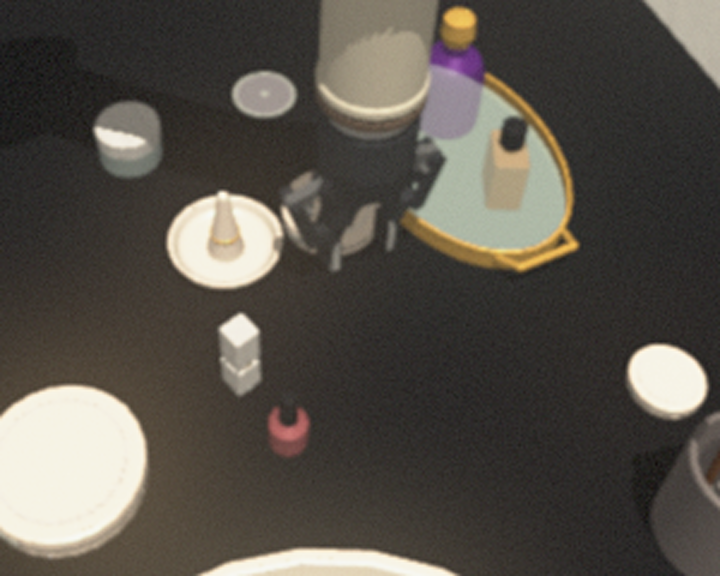

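View pics/top5.png

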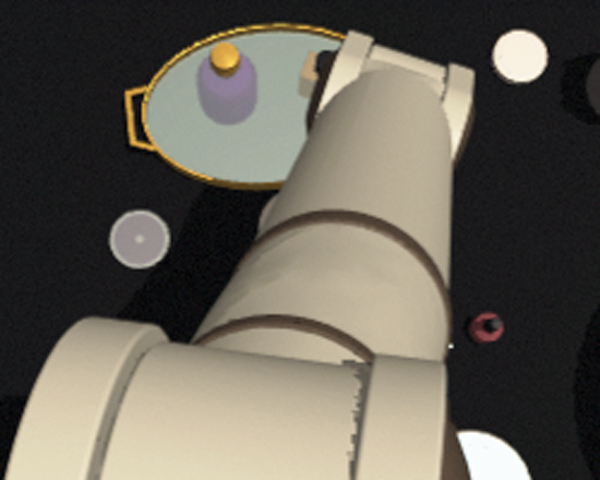

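Call:
{"name": "play_rows", "arguments": {"slide": [[0.08,0,0],[0.09,0,0],[0.09,0,0],[0.09,0,0],[0.09,0,0],[0.09,0,0],[0.09,0,0],[0.08,0,0]], "dr": [[0,0,0],[0,0,0],[0,0,0],[0,0,0],[0,0,0],[0,0,0],[0,0,0],[0,0,0]], "jaw": [130,130,130,130,130,130,130,130]}}

```text
time: 10.8
eef_pos: [0.5379, -0.0697, 0.0053]
ee_rot: [-0.0, 0.66, 0.751, 0.0]
force: [-0.1, -0.8, 0.9]
grip_width: 0.0419
```

```bash
python3 look.py 6 -.131 .012
```

```text
t 10.8 tcp tray [-0.1293 -0.0363] z 0.0053 F [-0.1 -0.8  0.9]
(array([ 0.5287, -0.0109]), 'TRAY', array([-0.131 ,  0.0232]), np.int64(22), np.float64(0.0012497945535413545), array([0, 0, 0, 0, 0, 0, 0, 7, 8, 7, 0, 0]))
```

View pics/side6.png

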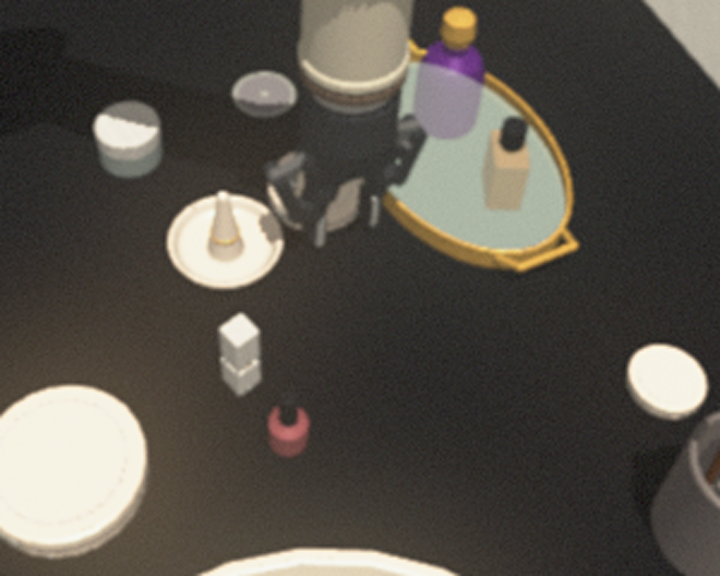

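View pics/top6.png

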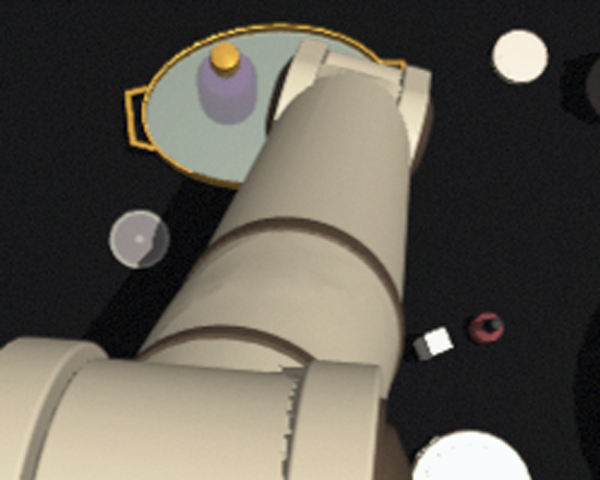

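Step 6: the top view of the compact is now hidden, and the circle fit locked onto the arm outline, so I'm discarding it. The side crop shows the compact still cradled at (335,200) in the gap. Contact forces are only 1–2 N, so I'm continuing.

Call:
{"name": "play_rows", "arguments": {"slide": [[0.08,0,0],[0.1,0,0],[0.1,0,0],[0.1,0,0],[0.1,0,0],[0.1,0,0],[0.1,0.005,0],[0.1,0.01,0]], "dr": [[0,0,0],[0,0,0],[0,0,0],[0,0,0],[0,0,0],[0,0,0],[0,0,0],[0,0,0]], "jaw": [130,130,130,130,130,130,130,130]}}

```text
time: 11.7
eef_pos: [0.5344, -0.0387, 0.0053]
ee_rot: [-0.0, 0.66, 0.751, -0.0]
force: [0.2, -1.1, 0.3]
grip_width: 0.0417
```

Call:
{"name": "play_rows", "arguments": {"slide": [[0.1,0.015,0],[0.1,0.015,0],[0.1,0.015,0],[0.1,0.015,0],[0.1,0.015,0],[0.1,0.015,0],[0.1,0.015,0],[0.08,0.015,0]], "dr": [[0,0,0],[0,0,0],[0,0,0],[0,0,0],[0,0,0],[0,0,0],[0,0,0],[0,0,0]], "jaw": [130,130,130,130,130,130,130,130]}}

```text
time: 12.5
eef_pos: [0.5353, -0.007, 0.0053]
ee_rot: [-0.0, 0.66, 0.751, 0.0]
force: [-0.1, -1.6, -0.0]
grip_width: 0.0418
```

```bash
python3 look.py 7 -.126 .075
```

```text
t 12.5 tcp tray [-0.124   0.0262] z 0.0053 F [-0.1 -1.6 -0. ]
None
```

View pics/side7.png

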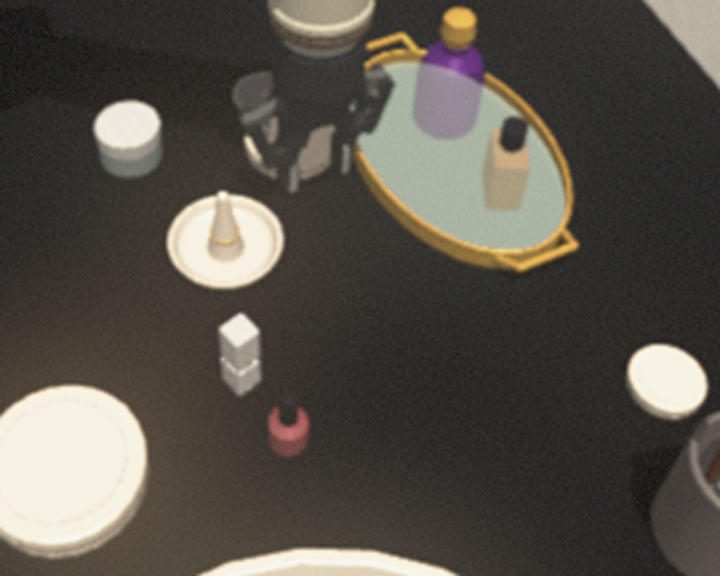

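View pics/top7.png

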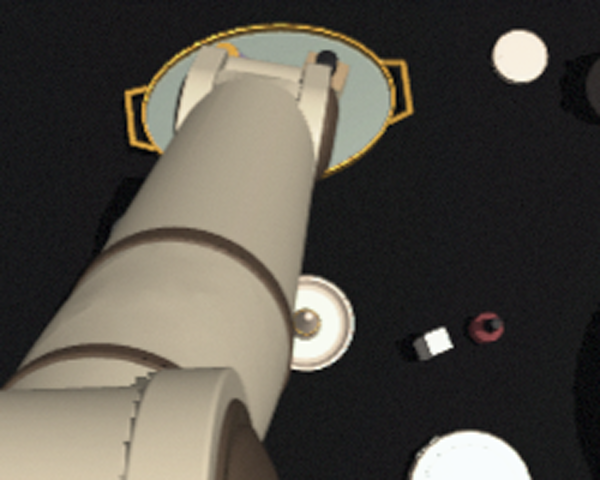

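Side crop: the compact at (290,155) is past the gap and still in the cradle. About 72 mm remain, and I'll stop roughly 4 mm short.

Call:
{"name": "play_rows", "arguments": {"slide": [[0.1,0.012,0],[0.11,0.012,0],[0.11,0.012,0],[0.11,0.012,0],[0.11,0.012,0],[0.11,0.012,0],[0.11,0.012,0],[0.11,0.012,0]], "dr": [[0,0,0],[0,0,0],[0,0,0],[0,0,0],[0,0,0],[0,0,0],[0,0,0],[0,0,0]], "jaw": [130,130,130,130,130,130,130,130]}}

```text
time: 13.4
eef_pos: [0.5346, 0.0279, 0.0053]
ee_rot: [-0.0, 0.66, 0.751, 0.0]
force: [0.2, -0.4, 0.1]
grip_width: 0.042
```

Call:
{"name": "play_rows", "arguments": {"slide": [[0.11,0.012,0],[0.11,0.012,0],[0.11,0.012,0],[0.11,0.012,0],[0.11,0.012,0],[0.1,0.012,0],[0.08,0.01,0],[0.05,0,0]], "dr": [[0,0,0],[0,0,0],[0,0,0],[0,0,0],[0,0,0],[0,0,0],[0,0,0],[0,0,0]], "jaw": [130,130,130,130,130,130,130,130]}}

```text
time: 14.2
eef_pos: [0.5339, 0.0593, 0.0053]
ee_rot: [-0.0, 0.66, 0.751, 0.0]
force: [-0.1, -1.3, -0.6]
grip_width: 0.0418
```

```bash
python3 look.py 8 -.118 .14
```

```text
t 14.2 tcp tray [-0.117   0.0921] z 0.0053 F [-0.1 -1.3 -0.6]
None
```

View pics/side8.png

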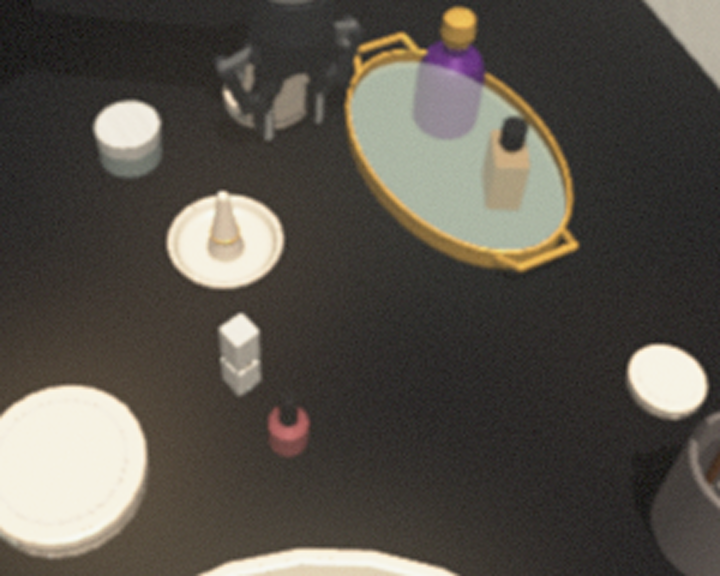

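View pics/top8.png

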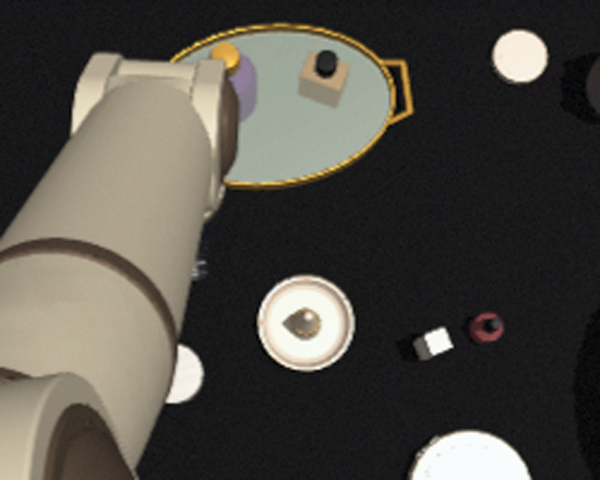

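Call:
{"name": "play_rows", "arguments": {"slide": [[0.04,0,0],[0.04,0,0],[0.03,0,0],[0.02,0,0],[0,0,0],[-0.05,0,0],[-0.4,0,0],[-0.6,0,0]], "dr": [[0,0,0],[0,0,0],[0,0,0],[0,0,0],[0,0,0],[0,0,0],[0,0,0],[0,0,0]], "jaw": [130,130,130,130,130,130,130,130]}}

```text
time: 15.1
eef_pos: [0.5385, 0.0244, 0.0052]
ee_rot: [-0.001, 0.658, 0.753, 0.001]
force: [0.3, -0.7, -0.3]
grip_width: 0.0415
```

Call:
{"name": "play_rows", "arguments": {"slide": [[0,0,-0.6],[0,0,-0.9],[0,0,-0.9],[0,0,-0.9],[-0.9,0,-0.9],[-0.9,0,0],[-0.9,0,0],[-0.9,0,0]], "dr": [[0,0,0],[0,0,0],[0,0,0],[0,0,0],[0,0,0],[0,0,0],[0,0,0],[0,0,0]], "jaw": [130,130,130,130,130,130,130,130]}}

```text
time: 15.9
eef_pos: [0.5574, -0.1206, 0.1733]
ee_rot: [0.0, 0.66, 0.752, 0.001]
force: [0.5, 0.8, -0.9]
grip_width: 0.0418
```

```bash
python3 look.py 9 -.118 .146
```

```text
t 15.9 tcp tray [-0.1164 -0.0893] z 0.1733 F [ 0.5  0.8 -0.9]
(array([0.5259, 0.1121]), 'TRAY', array([-0.1183,  0.1455]), np.int64(100), np.float64(0.0008673858225147074), array([ 9,  7,  9,  8,  7, 10,  9,  7,  9,  9,  7,  9]))
```

View pics/side9.png

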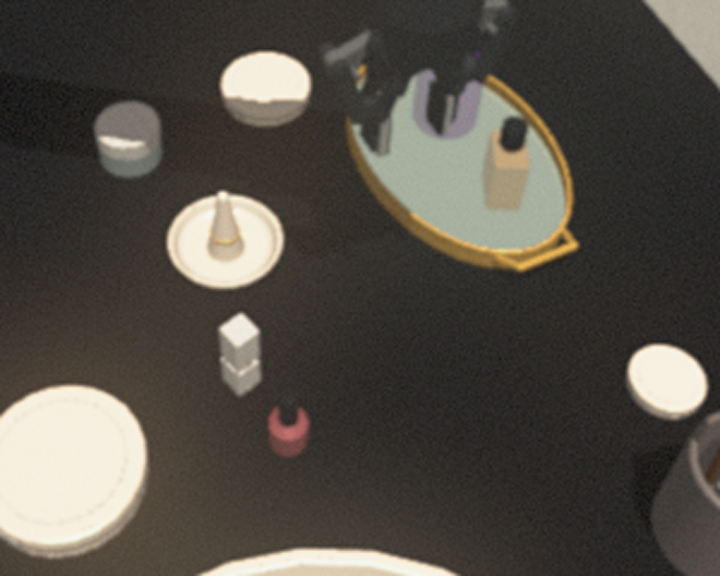

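View pics/top9.png

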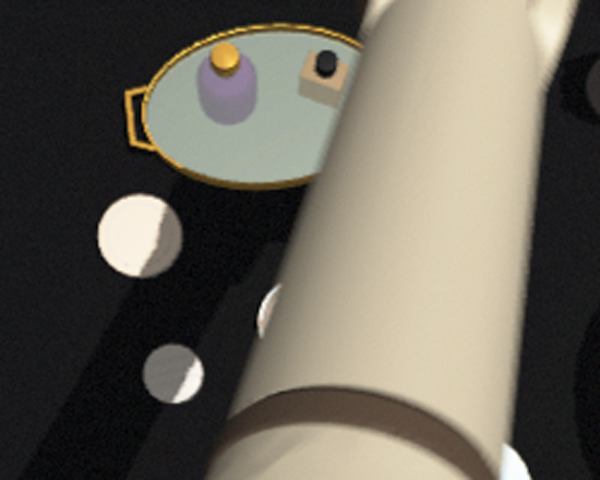

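Both views show the compact lying over the charger, at (140,235) in the top crop. Its centre is (0.526, 0.112), about 1.5 mm from the charger centre. I'll let the arm settle and hand in.

Call:
{"name": "play_rows", "arguments": {"slide": [[0,0,-0.3],[0,0,0],[0,0,0],[0,0,0]], "dr": [[0,0,0],[0,0,0],[0,0,0],[0,0,0]], "jaw": [130,130,130,130]}}

```text
time: 16.4
eef_pos: [0.5572, -0.1182, 0.1847]
ee_rot: [-0.0, 0.659, 0.752, 0.0]
force: [-0.1, 0.1, -0.9]
grip_width: 0.0419
```

```bash
python3 - <<'E'
from cell import bot
s=bot.get_state();print(s["time"],s["eef_pos"],s["force"]);print(bot.sign_off())
E
```

```text
16.4 [ 0.55719843 -0.11822447  0.18468471] [-0.06432762  0.10913016 -0.87776752]
the job is handed in; nothing more can be done
None
```

The compact is on the charging disc. I cradled it behind two half-open fingertips, pushed it flat through the gap, then backed off, lifted clear and handed in at 16.4 s.

- **Final position:** the last top view put the compact's centre at (0.526, 0.112), about 1.5 mm from the charger centre at (0.525, 0.1135). The limit is 12 mm. The side view agrees.
- **Forces:** the force readings, taken at the end of each move, stayed under about 3 N throughout.
- **Other things:** they looked unmoved in every view I took. The arm hid some of them from above in the final picture, and I did not re-measure them.
- **Checks that failed:** from the middle of the gap until I backed off, the arm blocked the top view. One compact fit there locked onto the arm outline and I discarded it; two later ones found nothing. For that stretch I relied on the fingertip position and the side view.

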